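# Spin the vial carousel and stop it on the loading mark

## Robot

A 7-joint arm with a two-finger parallel gripper is mounted at the origin on the work surface. World frame = base frame: x ahead of the robot, y to its left, z up, the work surface at z = 0. Lengths are in m, angles in rad, forces in N, time in s.
With the tool pointing down it reaches from about 0.4 to 0.9 m from the base axis. Payload 5.5 kg.
Tool frame: the origin (TCP) lies midway between the tips of the shut fingers; the grasp point (between the pads) lies 19 mm behind it (manip.grip_depth is the distance from the TCP to the grasp point, in m); z points along the fingers, x is the direction in which the jaws open and shut, and the axes are right-handed (so a half turn about z gives the same grasp; the last joint's range is limited). The gripper opens to 92 mm and grips with 3 to 60 N. Pads are 19 mm wide; open, the fingers measure 130 mm over their backs; the gripper's body (75 mm by 190 mm) begins 47 mm behind the grasp point.
Start: joints at [-0.929, 0.501, -0.427, 1.55, 0.221, 1.138, -0.21], TCP at [0.24, 0.604, 0.227] pointing down, gripper open.
Joint ranges: [-2.88, 2.88], [-0.31, 2.03], [-1.54, 1.56], [0.2, 2.42], [-1.41, 4.55], [0.19, 2.02], [-2.57, 2.57]. Speed limits (rad/s): [2.57, 2.57, 3.14, 3.14, 3.14, 3.14, 3.14].

## Interface

Orientations are given as a unit quaternion [x, y, z, w].
In Python, from bench import manip, effector, viewer gives the robot as it stands. Calls block until the motion is done:
- manip.move_pose(position, orientation): joint-space move of the TCP to a pose.
- manip.servo_line(position, ori=None, vel=0.15): straight line of the TCP; ori=None keeps the orientation; vel is the mean speed in m/s.
- manip.movej(angles): joint-space move.
- effector.open_jaws() and effector.close(f_grip=None): open the fingers fully, or close them until they stop; f_grip is the grip in N (None keeps the last).
- manip.sleep(seconds).
- manip.solve_ik(position, orientation): joint angles nearest the present ones, or None.
- viewer.get_image(name): name is "scene" or "top" or "wrist"; returns the picture (400x640x3 uint8, red, green, blue); there is no depth.
- viewer.get_calibration(name): a dict with "vfov" (degrees; the focal length in pixels is half the picture's height over the tangent of half this angle, whatever the lens; pixels are square), "cx", "cy" (the principal point, pixels), "eye" and "attitude" of the camera in the world. Camera axes: x right, y down, z forward; pixel columns grow to the right and rows downward; lengths in m; the calibration is good to about 2 mm. The wrist camera is an equidistant fisheye: a pixel r from the principal point sees the ray r / f radians off the axis. A picture is of the moment at which its call begins: read the wrist's pose just before it. get_calibration takes no time and is no camera call; for the wrist camera it gives the pose at the moment of the call.
A pose or a line that the arm cannot do raises manip.PlanningError and nothing moves.
- manip.hand_in(): hands the job in, once; it reports no verdict.
Readings, each from a call of its own:
- manip.current_clock(): time.
- manip.current_q(): joint angles.
- manip.current_joint_velocities(): joint speeds.
- manip.current_tau(): joint torques, N m.
- manip.current_tool_pos(): TCP position.
- manip.current_tcp_rot(): TCP orientation.
- manip.current_force(): force on the tool from outside, world axes, zero at the start.
- manip.current_wrist_torque(): the same for the moment, N m.
- manip.current_finger_gap(): finger opening in m.
Only numpy, scipy, OpenCV 4.12 (cv2) and the standard library are available. Lean on these libraries where they do the work, as an engineer would, in place of code of your own. Each camera call takes 0.05 s, during which the arm holds its last target.

## Task

Check that the vial carousel runs free and bring it to its loading position: with a fingertip, flick it by the steel peg on its rim so that it spins at a turn in five seconds or quicker, and let it coast untouched for two full seconds. Then brake it with a fingertip so that it stops dead with the empty well (the only one without a vial) squarely in line with the pointer on the stand, then move clear. Touch only the wheel and its peg, lightly and without gripping them; leave the vials in it and the things around it alone, and do not shift or lift the stand.

Things in the scene. Friction and masses are not known exactly. Their poses are not given: they have to be found in the camera images.
- wheel (a joint): turn of the wheel on its upright axis, counter-clockwise from above, no stops (can read more than one turn). At 0 and every whole turn (2 pi) the empty well is in line with the pointer. Very free bearing: from 2 rad/s it coasts for 18 to 30 s, too long to wait for. Left standing it stays, but a touch in passing sets it creeping. 5 N of a fingertip on the bare rim stop it at once or drag it round.
- disc: the wheel: white disc 210 mm across, 9 mm thick, flat top 55 mm above the table, 0.6 kg. 55 mm from the axis, 60 degrees apart, sit six grey collars 26 mm across, 12 mm high; five hold vials. It sits on a sprung hub: pressed with 3 to 5 N it starts to sink, 0.7 mm per N, 8 mm at most. From 68 mm radius out to the edge the top is bare but for the peg. Origin on the axis, underside; turns with the wheel; empty well on its -x side.
- empty_well (a point): centre of the one collar without a vial, on the axis of the well at the level of the disc's top, 55 mm from the wheel's axis; turns with the wheel
- peg (a point): foot of the upright steel peg on the rim, at the level of the disc's top (55 mm above the table): 12 mm across, 32 mm high, 95 mm from the wheel's axis, a quarter turn (90 degrees) counter-clockwise of the empty well seen from above; turns with the wheel. The only thing on the rim.
- centre (a point): point on the wheel's upright axis at the level of the disc's top, fixed to the stand
- home (a point): the point 55 mm from the axis on the pointer's side where the empty well's centre must stop; fixed to the stand
- pointer (a point): tip of the small steel pointer on the stand, just outside the wheel's edge (109 mm from the axis) and level with the disc's top; it stands on a post 140 mm out and rises no higher than the disc. It may face any way within 70 degrees of the robot.
- stand: grey round stand under the wheel, 224 mm across, 2.6 kg with rubber-like grip, standing loose on the table; origin in the middle of its underside, its -x axis points to the pointer
- vials: the five capped amber vials standing upright and fast in the wheel, 19 mm across, tops 50 mm above the disc (105 mm above the table), as one body (origin on the wheel's axis at the disc's underside); not to be touched
- dropper_bottle: amber dropper bottle with black cap, 36 mm across and 70 mm high, loose bystander to the left; origin in the middle of its underside
- cup: empty clear cup, 64 mm across and 60 mm high, loose bystander to the left; origin in the middle of its underside
- jar: squat glass jar with white lid, 52 mm across and 55 mm high, loose bystander to the right; origin in the middle of its underside

How it is judged:
On the way, in this order (a step that is already met when the one before it is completed fails the run):
1. the wheel coasts on its own, untouched, faster than 0.8 rad/s for 1.7 s ((velocity of joint wheel above 0.8 rad/s or velocity of joint wheel below -0.8 rad/s) and contact force between each of the fingers, the arm and stand below 0.02 N), for 1.7 s.
2. a fingertip is on the wheel as the empty well is at the mark (within 10 mm) (horizontal distance between empty_well and home below 0.01 m and contact force between the fingers and disc above 0.03 N).
At the end, for the whole second after the job is handed in: the wheel is at rest (under 0.03 rad/s) with the empty well's centre within 7 mm of the pointer's mark, the stand and the bystanders within 15 mm of where they were, and the robot is clear (horizontal distance between empty_well and home below 0.007 m and velocity of joint wheel between -0.03 and 0.03 rad/s and distance of each of stand, dropper_bottle, cup, jar from where it was at the start of the episode below 0.015 m and angle between stand's own z axis and vertical below 0.05 rad); the robot touches nothing.
It fails at once if the wheel or its peg is gripped, or pressed hard (over 40 N in all while it stands) (contact force between the fingers and disc above 40 N and velocity of joint wheel between -0.1 and 0.1 rad/s).
It fails at once if a finger or the arm touches the vials in the wheel (over 0.5 N) (contact force between any of the fingers, the arm and vials above 0.5 N).
It fails at once if the stand is shifted or lifted more than 15 mm (distance of stand from where it was at the start of the episode above 0.015 m).
It fails at once if the dropper bottle, the cup or the jar is moved or lifted more than 15 mm (distance of any of dropper_bottle, cup, jar from where it was at the start of the episode above 0.015 m).
It also fails if it takes over 50 s, if anything falls off the work surface, if the arm or the gripper's body presses on something with over 40 N, if the wrist force passes 120 N, or if a joint passes its speed limit or range.

## Working session

There is one attempt and no reset: what is moved stays moved. The work goes in short steps, each a Python script; the robot and the scene stay as the last script left them, time stands still between calls to the robot, and variables do not carry over. Pictures are saved under pics/ and viewed, and the job is handed in when it is done.

```bash
ls; mkdir -p pics; python3 - <<'E'
from bench import manip, effector, viewer
import cv2
for n in ["scene","top","wrist"]:
    c=viewer.get_calibration(n); print(n,c)
    cv2.imwrite(f"pics/{n}0.png",viewer.get_image(n)[:,:,::-1])
print(manip.current_clock(),manip.current_tool_pos(),manip.current_tcp_rot(),manip.current_finger_gap(),manip.current_force())
E
```

```text
pics
scene {'vfov': 49.06937648391203, 'cx': 324.1531370618799, 'cy': 203.2200360318424, 'eye': array([1.43108136, 0.03864721, 0.6693752 ]), 'attitude': array([ 0.62074089,  0.63271046, -0.33281291, -0.32185988])}
top {'vfov': 49.40222976281902, 'cx': 323.2753123517526, 'cy': 199.52164925886612, 'eye': array([0.33607139, 0.01260634, 0.97883329]), 'attitude': array([-0.69881427,  0.705093  , -0.08640797,  0.08388171])}
wrist {'vfov': 65.70646984690485, 'cx': 320.08323424343786, 'cy': 196.69197871242153, 'eye': array([0.17568957, 0.62945791, 0.38381636]), 'attitude': array([0.82045734, 0.55631843, 0.07281664, 0.10980574])}
0.15 [0.24020142 0.60341334 0.22591286] [ 8.27574438e-01  5.61355494e-01 -6.34728154e-04  3.96277827e-04] 0.09172687685814107 [-0.16621023 -0.08037225 -0.25299261]
```

View pics/top0.png

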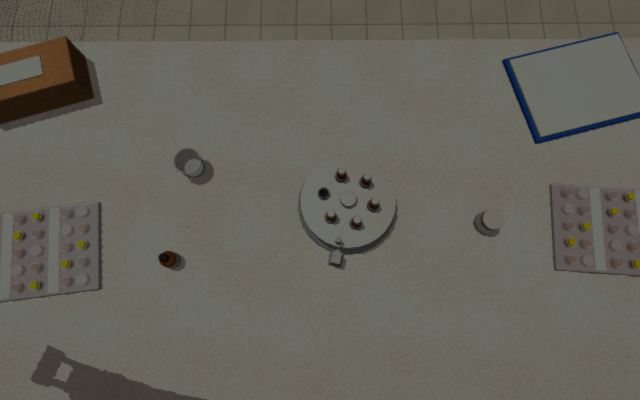

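View pics/scene0.png

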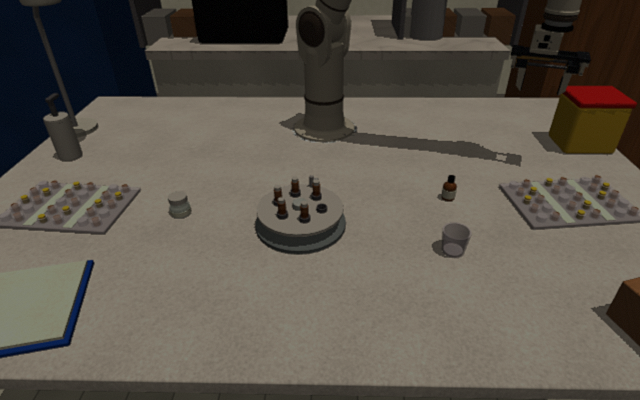

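```bash
python3 - <<'E'
import cv2
im=cv2.imread("pics/top0.png")[150:275,285:415]
im=cv2.convertScaleAbs(im,alpha=1.5)
cv2.imwrite("pics/top0z.png",cv2.resize(im,None,fx=4.6,fy=4.6,interpolation=cv2.INTER_CUBIC))
im=cv2.imread("pics/scene0.png")[160:260,235:365]
im=cv2.convertScaleAbs(im,alpha=1.5)
cv2.imwrite("pics/scene0z.png",cv2.resize(im,None,fx=5,fy=5,interpolation=cv2.INTER_CUBIC))
E
```

```text
(no output)
```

View pics/top0z.png

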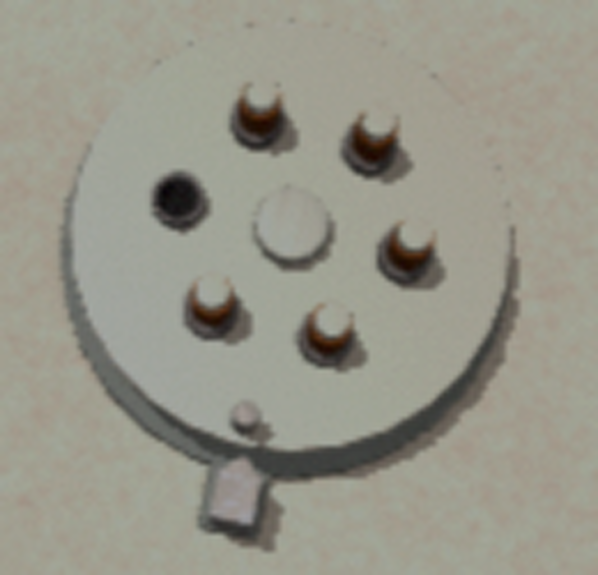

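View pics/scene0z.png

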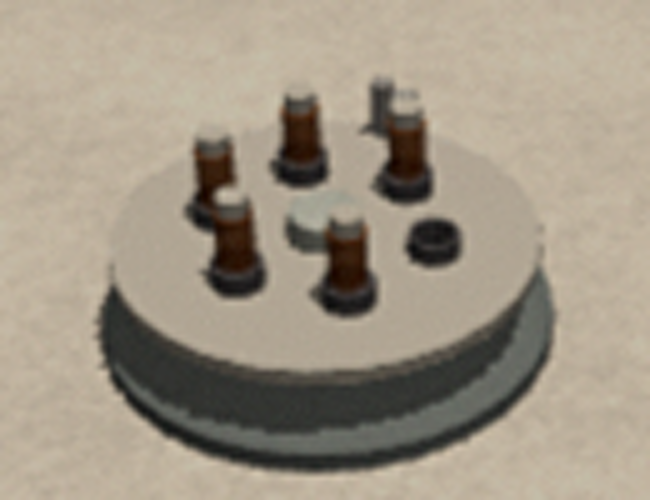

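View pics/wrist0.png

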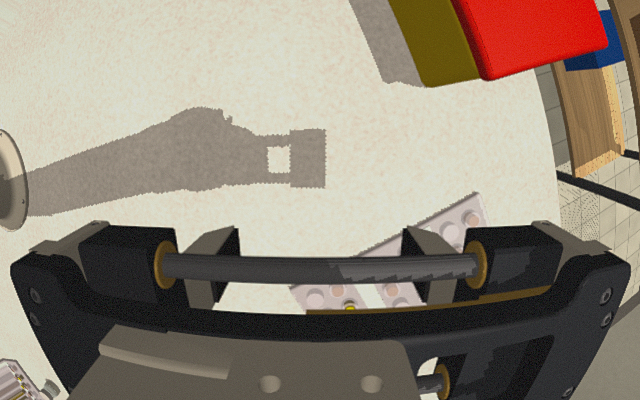

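```bash
cat > h.py <<'E'
import numpy as np
from scipy.spatial.transform import Rotation as R
def ray(c,u,v,H=400):
    f=H/2/np.tan(np.radians(c['vfov'])/2)
    d=np.array([(u-c['cx'])/f,(v-c['cy'])/f,1.]); return R.from_quat(c['attitude']).apply(d)
def toplane(c,u,v,z):
    d=ray(c,u,v); e=np.asarray(c['eye']); return e+d*(z-e[2])/d[2]
def proj(c,p):
    f=200/np.tan(np.radians(c['vfov'])/2)
    q=R.from_quat(c['attitude']).inv().apply(np.atleast_2d(p)-c['eye'])
    return np.c_[c['cx']+f*q[:,0]/q[:,2],c['cy']+f*q[:,1]/q[:,2]]
E
python3 - <<'E'
from h import *
from bench import manip, effector, viewer
c=viewer.get_calibration("top"); s=viewer.get_calibration("scene")
Z=lambda x,y:(285+x/4.6,150+y/4.6)
for n,x,y,z in [("well",179,200,.067),("well",179,205,.055),("pegtop",245,410,.087),("tip",240,458,.055),("L",70,215,.055),("Rr",513,235,.055),("T",290,20,.055),("B",290,450,.055)]:
    print(n,toplane(c,*Z(x,y),z))
W=lambda x,y:(235+x/5,160+y/5)
for n,x,y,z in [("well",434,232,.067),("pegtop",382,80,.087),("pegfoot",380,130,.055),("L",110,255,.055),("Rr",545,245,.055),("B",330,375,.055),("T",345,120,.055)]:
    print('s',n,toplane(s,*W(x,y),z))
for n,u,v,z in [("jar",491,221,.055),("cup",193,168,0),("drop",165,258,.07)]: print(n,toplane(c,u,v,z))
E
```

```text
well [0.57403671 0.00676502 0.067     ]
well [0.57470371 0.0067118  0.055     ]
pegtop [ 0.47108937 -0.02181607  0.087     ]
tip [ 0.45359009 -0.0203469   0.055     ]
L [0.57023093 0.05868201 0.055     ]
Rr [ 0.55860639 -0.15194868  0.055     ]
T [ 0.66751849 -0.04837713  0.055     ]
B [ 0.45709311 -0.04356484  0.055     ]
s well [0.57928985 0.01059781 0.067     ]
s pegtop [ 0.47340174 -0.01862516  0.087     ]
s pegfoot [ 0.47077784 -0.02050922  0.055     ]
s L [ 0.58356717 -0.14478584  0.055     ]
s Rr [0.57242255 0.06377852 0.055     ]
s B [ 0.67311215 -0.03329001  0.055     ]
s T [ 0.46129698 -0.03931602  0.055     ]
jar [ 0.51251675 -0.35428077  0.055     ]
cup [0.65627803 0.31451883 0.        ]
drop [0.43729932 0.33892422 0.07      ]
```

```bash
cat >> h.py <<'E'
import cv2
from scipy.optimize import minimize
# theta_w = world azimuth of empty well
def pts(c,cen,a,z,r=.055,ks=range(6)):
    return proj(c,np.array([[cen[0]+r*np.cos(a+k*np.pi/3),cen[1]+r*np.sin(a+k*np.pi/3),z] for k in ks]))
def samp(g,uv):
    return cv2.remap(g,uv[:,0].astype(np.float32).reshape(-1,1),uv[:,1].astype(np.float32).reshape(-1,1),cv2.INTER_LINEAR).ravel()
def score(g,c,cen,a):
    s=0
    for z in (.062,.070,.078,.086):
        v=samp(g,pts(c,cen,a,z))
        s+= -v[1:].sum() + (v[0]*3 if z>.08 else 0)
    return s
def well_angle(img,c,cen):
    g=cv2.GaussianBlur(img.astype(np.float32).mean(2),(0,0),1.0)
    A=np.radians(np.arange(0,360,1.0)); S=np.array([score(g,c,cen,a) for a in A])
    i=S.argmax()
    # refine: contrast-weighted centroid of the peak, symmetric
    B=A[i]+np.radians(np.arange(-12,12.1,.5)); T=np.array([score(g,c,cen,a) for a in B])
    w=np.clip(T-(T.max()-.5*(T.max()-T.min())),0,None)
    return (w*B).sum()/w.sum(), S.max()
E
python3 - <<'E'
from h import *
from bench import manip, effector, viewer
for n in ("top","scene"):
    c=viewer.get_calibration(n); im=cv2.imread(f"pics/{n}0.png")[:,:,::-1]
    cen=(.5635,-.045)
    a,s=well_angle(im,c,cen); print(n,np.degrees(a),s)
    # overlay
    k=5; 
    p0=proj(c,[cen[0],cen[1],.055])[0]
    def P(p): return tuple(int(x) for x in ((p-p0)*k+[325,290]))
    M=np.float32([[k,0,325-p0[0]*k],[0,k,290-p0[1]*k]])
    o=cv2.warpAffine(cv2.convertScaleAbs(im[:,:,::-1],alpha=1.5),M,(650,580),flags=cv2.INTER_CUBIC)
    C=lambda r,z,t:np.array([cen[0]+r*np.cos(t),cen[1]+r*np.sin(t),z])
    for t in np.radians(np.arange(0,360,6)): cv2.circle(o,P(proj(c,C(.105,.055,t))[0]),1,(0,0,255),-1)
    for kk in range(6): cv2.circle(o,P(proj(c,C(.055,.067 if kk==0 else .105,a+kk*np.pi/3))[0]),2,(0,255,0),-1)
    cv2.circle(o,P(proj(c,C(.095,.087,a+np.pi/2))[0]),2,(255,0,0),-1)
    for r in (.109,.14): cv2.circle(o,P(proj(c,C(r,.055,np.radians(167)))[0]),2,(255,0,255),-1)
    cv2.imwrite(f"pics/ov_{n}.png",o)
q=manip.current_q()
for pos,ang in [((.47,.02,.12),(-15,165)),((.515,.04,.12),(30,-150)),((.515,.04,.051),(30,-150))]:
    for g in ang:
        o=(R.from_euler('z',g,degrees=True)*R.from_euler('x',180,degrees=True)).as_quat()
        s=manip.solve_ik(pos,o); print(pos,g,None if s is None else np.round(s,2))
E
```

```text
top 129.49637038053703 -483.56717
scene 75.68803634936138 -217.2922
(0.47, 0.02, 0.12) -15 [-0.18  0.3   0.09  2.1  -0.04  0.75 -0.32]
(0.47, 0.02, 0.12) 165 [ 0.9   0.7  -1.3   2.07  0.81  1.03  2.07]
(0.515, 0.04, 0.12) 30 [-0.1   0.37 -0.03  1.99  0.02  0.78  0.38]
(0.515, 0.04, 0.12) -150 [-1.07  0.86  1.36  2.01 -0.96  1.13 -1.89]
(0.515, 0.04, 0.051) 30 [-0.09  0.49 -0.05  2.02  0.04  0.64  0.36]
(0.515, 0.04, 0.051) -150 [-0.96  0.84  1.13  2.04 -0.98  0.94 -1.9 ]
```

View pics/ov_top.png

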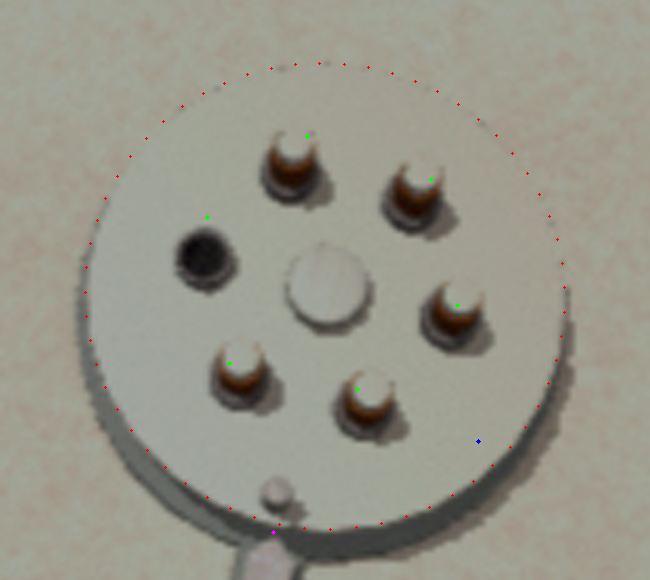

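View pics/ov_scene.png

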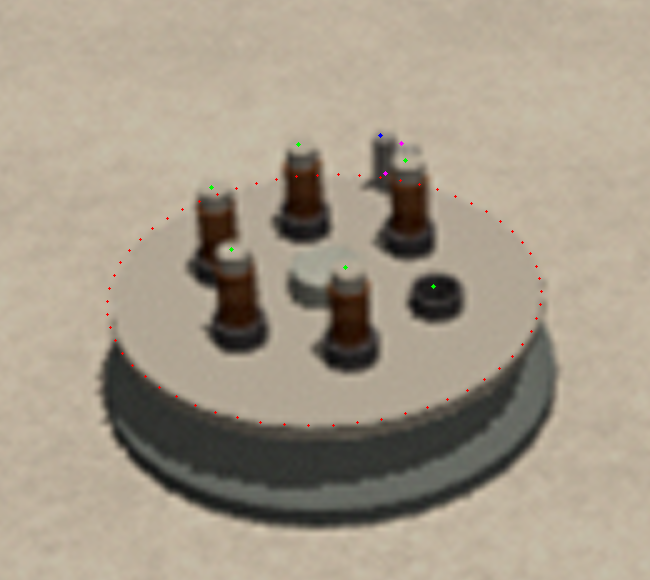

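```bash
cat >> h.py <<'E'
def chroma(img):
    f=img.astype(np.float32); return cv2.GaussianBlur(f[:,:,0]-f[:,:,2],(0,0),1.0)
def score2(g,c,cen,a,zs):
    s=0
    for z in zs:
        v=samp(g,pts(c,cen,a,z)); s+=v[1:].sum()-2*v[0]
    return s
def well_angle(img,c,cen,zs):
    g=chroma(img)
    f=lambda a:score2(g,c,cen,a,zs)
    A=np.radians(np.arange(0,360,1.0)); S=np.array([f(a) for a in A]); i=S.argmax()
    B=A[i]+np.radians(np.arange(-15,15.1,.5)); T=np.array([f(b) for b in B])
    th=T.min()+.5*(T.max()-T.min()); w=np.clip(T-th,0,None)
    return (w*B).sum()/w.sum(), S.max()
CAM={'top':((.5635,-.045),(.072,.078,.084)),'scene':((.565,-.043),(.070,.078,.086,.094))}
E
python3 - <<'E'
from h import *
from bench import viewer
for n in ("top","scene"):
    c=viewer.get_calibration(n); im=cv2.imread(f"pics/{n}0.png")[:,:,::-1]
    cen,zs=CAM[n]
    for d in [(0,0),(.003,0),(-.003,0),(0,.003),(0,-.003)]:
        a,s=well_angle(im,c,np.add(cen,d),zs); print(n,d,np.degrees(a),s)
E
```

```text
top (0, 0) 73.57274329978611 263.65027
top (0.003, 0) 69.01116097836281 232.33366
top (-0.003, 0) 75.10212711226866 298.76553
top (0, 0.003) 74.32880333734239 247.68054
top (0, -0.003) 75.0050564073458 226.75943
scene (0, 0) 73.50055017122355 390.33603
scene (0.003, 0) 74.07825299759537 406.48416
scene (-0.003, 0) 72.67829833720366 373.52045
scene (0, 0.003) 73.28454603253044 381.61932
scene (0, -0.003) 73.61620650381408 385.32394
```

```bash
cat >> h.py <<'E'
def down(deg): return (R.from_euler('z',deg,degrees=True)*R.from_euler('x',180,degrees=True)).as_quat()
CEN=np.array([.564,-.0445])
def rim(deg,r,z,tan=0):
    a=np.radians(deg); u=np.array([np.cos(a),np.sin(a)]); t=np.array([-u[1],u[0]])
    p=CEN+r*u+tan*t; return [p[0],p[1],z]
E
python3 - <<'E'
from h import *
from bench import manip, effector, viewer
effector.close(f_grip=20)
o=down(-14.5)
manip.move_pose(rim(165.5,.1,.14,-.028),o)
print(manip.current_clock())
manip.servo_line(rim(165.5,.1,.067,-.028),vel=.12)
print(manip.current_clock(),manip.current_tool_pos(),rim(165.5,.1,.067,-.028),manip.current_finger_gap(),manip.current_force())
for n in("top","scene","wrist"): cv2.imwrite(f"pics/{n}1.png",viewer.get_image(n)[:,:,::-1])
E
python3 - <<'E'
import cv2,numpy as np
a=cv2.imread("pics/top1.png")[140:280,260:420];b=cv2.imread("pics/scene1.png")[150:260,230:370]
cv2.imwrite("pics/c1.png",cv2.convertScaleAbs(np.hstack([cv2.resize(a,(400,350),interpolation=2),cv2.resize(b,(400,350),interpolation=2)]),alpha=1.5))
E
```

```text
3.9
4.6583 [0.47460225 0.00775679 0.06731162] [np.float64(0.47419587607571356), np.float64(0.007646134336031153), 0.067] 0.0003704793759953031 [-0.56321622  0.33657134  0.5885951 ]
```

View pics/c1.png

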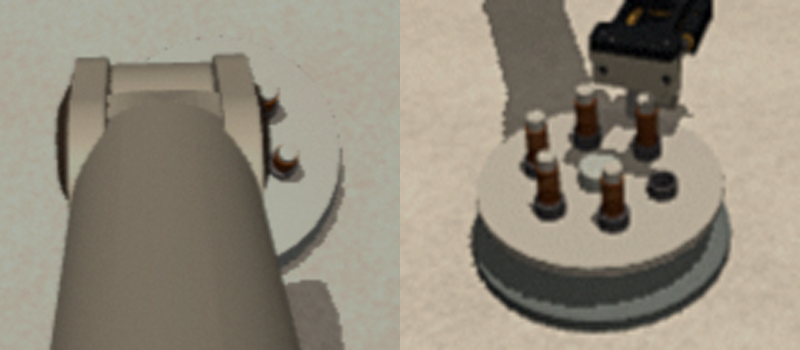

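View pics/wrist1.png

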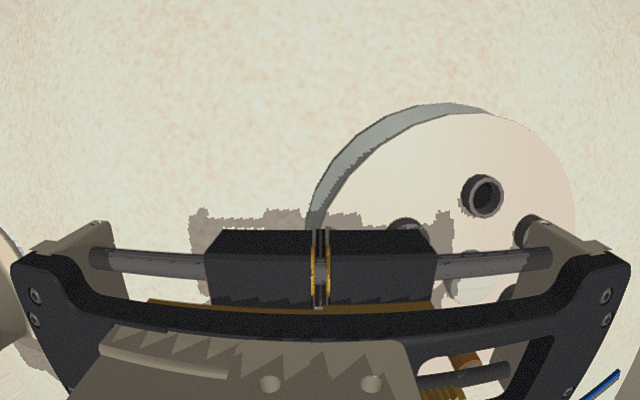

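```bash
cat >> h.py <<'E'
def meas(viewer,manip,name="scene",save=None):
    t=manip.current_clock(); im=viewer.get_image(name); c=viewer.get_calibration(name)
    a,s=well_angle(im,c,*CAM[name])
    if save: cv2.imwrite(f"pics/{save}.png",im[:,:,::-1])
    return t,np.degrees(a),s
E
python3 - <<'E'
from h import *
from bench import manip, effector, viewer
t0=manip.current_clock()
manip.servo_line(rim(165.5,.1,.067,.05),vel=.11)
t1=manip.current_clock()
print(t0,t1,meas(viewer,manip,save="f1"))
manip.servo_line(rim(165.5,.1,.125,.05),vel=.2)
for i in range(4): print(meas(viewer,manip,save=f"f2_{i}")); 
print(manip.current_force())
E
```

```text
4.8083 5.6667 (5.6667, np.float64(168.16521795142023), np.float32(390.4149))
(6.1583, np.float64(238.99828119595372), np.float32(408.7577))
(6.2083, np.float64(245.81128268202264), np.float32(385.27246))
(6.2583, np.float64(254.75056809741696), np.float32(392.14648))
(6.3083, np.float64(261.854293513746), np.float32(433.84933))
[-0.44226059 -0.4047957   0.18275076]
```

```bash
python3 - <<'E'
from h import *
from bench import manip, effector, viewer
manip.move_pose(rim(120,.095,.105),down(30))
print(manip.current_clock(),manip.current_tool_pos(),rim(120,.095,.105))
for i in range(6): print(meas(viewer,manip,save=f"f3_{i}")); manip.sleep(.1)
print(manip.current_clock(),manip.current_force())
E
```

```text
6.925 [0.51574007 0.03820589 0.10383262] [np.float64(0.5165), np.float64(0.03777241335952168), 0.105]
(6.925, np.float64(348.7372933232502), np.float32(413.73767))
(7.075, np.float64(6.856135298570989), np.float32(403.36438))
(7.225, np.float64(26.44528181617091), np.float32(392.4217))
(7.375, np.float64(48.5517018632709), np.float32(411.39874))
(7.525, np.float64(67.52089936752752), np.float32(437.93793))
(7.675, np.float64(87.64718641936611), np.float32(431.16272))
7.825 [ 0.70054341 -0.01885355 -0.49171412]
```

View pics/f3_5.png

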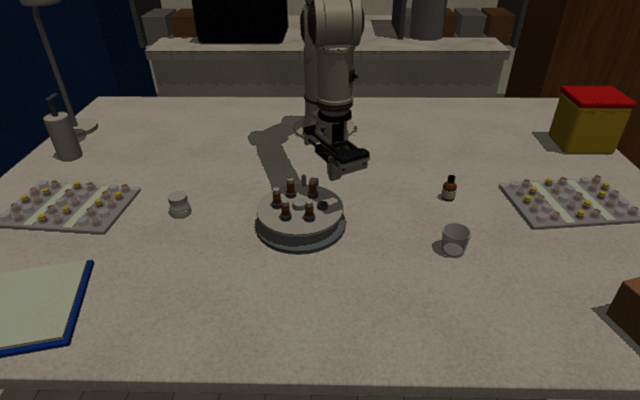

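```bash
cat > brake.py <<'E'
from h import *
from bench import manip, effector, viewer
manip.servo_line(rim(120,.095,.097),vel=.1)
T=[];A=[]
for i in range(8):
    t,a,s=meas(viewer,manip); T.append(t);A.append(a); manip.sleep(.06)
A=np.degrees(np.unwrap(np.radians(A))); p=np.polyfit(T,A,2)
now=manip.current_clock(); print(T[-1],A[-1],'rate',np.polyval(np.polyder(p),T[-1]),'resid',np.round(A-np.polyval(p,T),1))
t0=T[-1]; k=np.polyfit(np.array(T)-t0,A,1); a_now=k[1]+k[0]*(now-t0); w=k[0]-2
d=(164-a_now)%360
wait=d/w-.28
if wait<0: wait+=360/w
# refine with a measurement loop during the wait
print('now',now,a_now,'wait',wait)
if wait>.6:
    manip.sleep(wait-.45)
    t1,a1,s=meas(viewer,manip); t2,a2,s=meas(viewer,manip)
    now=manip.current_clock()
    a_now=a2+w*(now-t2); print('re',t1,a1,t2,a2)
    wait=((164-a_now)%360)/w-.28
    print('wait2',wait)
manip.sleep(max(wait,0.001))
ts=manip.current_clock()
manip.servo_line(rim(120,.095,.052),vel=.15)
te=manip.current_clock()
print(ts,te,manip.current_tool_pos(),manip.current_force())
for i in range(3): print(meas(viewer,manip,save=f"b{i}"))
print(manip.current_clock(),manip.current_tool_pos(),manip.current_force())
E
python3 brake.py
```

```text
8.8333 233.3249927788488 rate 118.9831929083436 resid [ 1.2 -1.2 -1.2  0.4  0.5  0.7  0.3 -0.7]
now 8.9417 248.1398068005186 wait 1.9680544778388211
re 10.4583 61.919502263004574 10.5083 67.36124498156343
wait2 0.4575336540305659
11.0167 11.4667 [0.51726468 0.03790436 0.05249437] [0.25682125 0.35122482 5.8017046 ]
(11.4667, np.float64(146.82035318364387), np.float32(444.60413))
(11.5167, np.float64(146.5240512615976), np.float32(443.21487))
(11.5667, np.float64(146.69236337882458), np.float32(443.88306))
11.6167 [0.51775933 0.0381508  0.05325877] [ 0.41091596 -0.48074669  4.95212818]
```

```bash
python3 - <<'E'
from h import *
from bench import manip, effector, viewer
d=0
for st in (5,10,15):
    manip.servo_line(rim(120+st,.095,.0525),ori=down(30+st),vel=.04)
    print(st,manip.current_clock(),meas(viewer,manip,save=f"d{st}"),manip.current_force(),manip.current_tool_pos())
im=cv2.imread("pics/d15.png")[160:260,235:365]
cv2.imwrite("pics/d15z.png",cv2.resize(cv2.convertScaleAbs(im,alpha=1.5),None,fx=5,fy=5,interpolation=2))
cv2.imwrite("pics/w15.png",viewer.get_image("wrist")[:,:,::-1]); cv2.imwrite("pics/t15.png",viewer.get_image("top")[:,:,::-1])
E
```

```text
5 11.975 (11.975, np.float64(151.01365021281293), np.float32(446.26215)) [0.24740299 0.65543609 5.4424038 ] [0.51046231 0.03363311 0.0532726 ]
10 12.3833 (12.3833, np.float64(155.3124739032868), np.float32(422.89526)) [-0.95190906  0.76915699  5.66244514] [0.50351936 0.02850184 0.05285463]
15 12.7917 (12.7917, np.float64(160.1547465581524), np.float32(400.05652)) [-0.64569045  1.15503089  5.56007568] [0.49728617 0.02290906 0.0528062 ]
```

View pics/d15z.png

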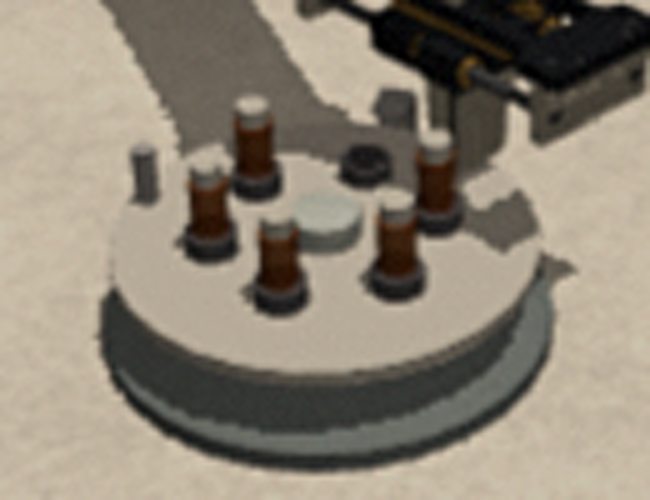

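View pics/w15.png

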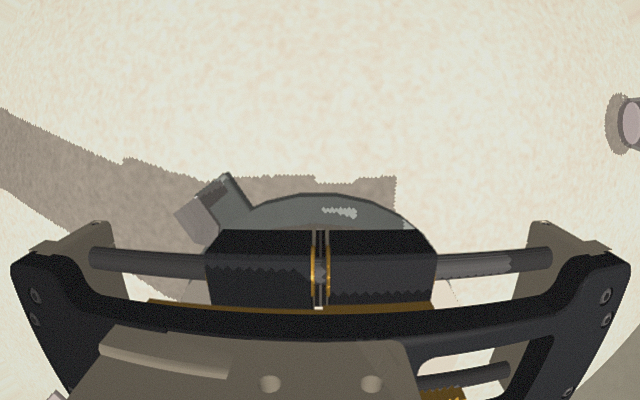

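View pics/t15.png

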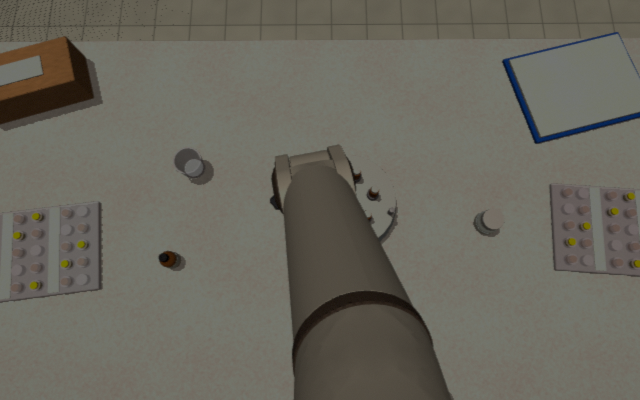

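```bash
python3 - <<'E'
from h import *
from bench import viewer
s=viewer.get_calibration("scene")
im=cv2.imread("pics/d15.png")[170:240,255:345]
cv2.imwrite("pics/d15y.png",cv2.resize(cv2.convertScaleAbs(im,alpha=1.7),None,fx=8,fy=8,interpolation=2))
W=lambda x,y:(235+x/5,160+y/5)
from scipy.optimize import least_squares
# collar base centres (z=.055): bottom edge of collar minus; use lower ellipse centers read by eye
obs={'well':(366,172),'v1':(436,220),'v2':(398,283),'v3':(280,297),'v4':(211,245),'v5':(257,184)}
P={k:toplane(s,*W(*v),.058)[:2] for k,v in obs.items()}
for k in P: print(k,P[k])
c=np.mean(list(P.values()),0); print(c)
for k in P: d=P[k]-c; print(k,np.hypot(*d),np.degrees(np.arctan2(d[1],d[0])))
for v in [(397,100),(397,108),(385,120)]:
    q=toplane(s,*W(*v),.055)[:2]; print(q, np.hypot(*(q-c)),np.degrees(np.arctan2(*(q-c)[::-1])))
E
```

```text
well [ 0.51474644 -0.02543194]
v1 [0.55642356 0.01088401]
v2 [ 0.60813713 -0.00557243]
v3 [ 0.61980992 -0.05992326]
v4 [ 0.57884956 -0.09655869]
v5 [ 0.52626911 -0.0793286 ]
[ 0.56737262 -0.04265515]
well 0.055372861870620606 161.8780409460083
v1 0.054647268039818876 101.5579413608985
v2 0.05510783378194344 42.29220869799528
v3 0.0552074081459536 -18.227210756493804
v4 0.055111809900138475 -77.98028450342495
v5 0.05508575457174015 -138.25995893264383
[ 0.44109839 -0.01285631] 0.12974263675602218 166.72196804656872
[ 0.44910478 -0.01253231] 0.12204371196950198 165.71057784310358
[ 0.46102715 -0.01834329] 0.10908907724011802 167.12278516093156
```

View pics/d15y.png

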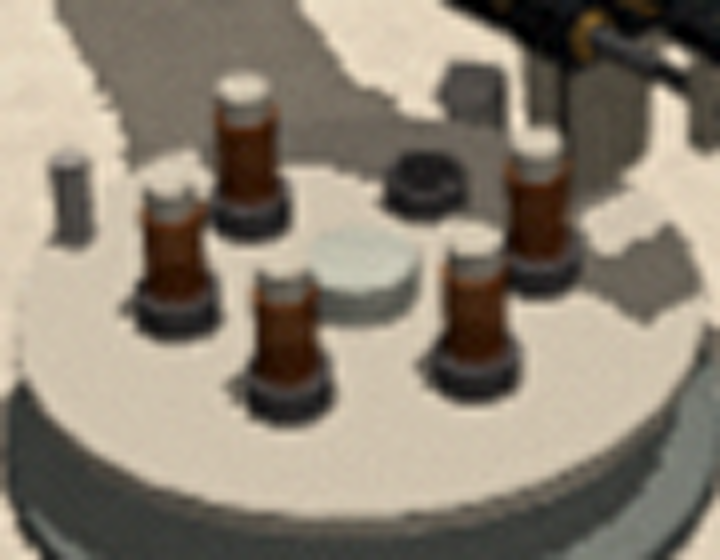

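```bash
python3 - <<'E'
from h import *
from bench import viewer
s=viewer.get_calibration("top")
Z=lambda x,y:(285+x/4.6,150+y/4.6)
obs=[(179,203),(212,317),(327,344),(406,262),(371,156),(258,129)]
P=np.array([toplane(s,*Z(*v),.060)[:2] for v in obs]); c=P.mean(0); print(c)
for i,p in enumerate(P): d=p-c; print(np.hypot(*d),(np.degrees(np.arctan2(d[1],d[0]))-60*i)%360)
for v in [(240,456),(240,460),(244,458),(236,505),(233,520)]:
    q=toplane(s,*Z(*v),.055)[:2]; print(v,q, np.hypot(*(q-c)),np.degrees(np.arctan2(*(q-c)[::-1])))
im=cv2.imread("pics/top0.png")[225:275,310:365]
cv2.imwrite("pics/tip.png",cv2.resize(cv2.convertScaleAbs(im,alpha=1.7),None,fx=12,fy=12,interpolation=2))
E
```

```text
[ 0.5586009  -0.04661325]
0.055635695217391846 73.5106752294146
0.05507772097767001 75.74949092065566
0.05485532277172727 75.91769659608917
0.05511941764968194 75.44682262050122
0.05425379489500078 74.73145231658862
0.05424066638116293 76.22713219838397
(240, 456) [ 0.45451681 -0.02036255] 0.10734336021277688 165.84482354473766
(240, 460) [ 0.45266381 -0.02033126] 0.10914856991323313 166.06676770305663
(244, 458) [ 0.45357356 -0.02219744] 0.10782797890183154 166.9128435070725
(236, 505) [ 0.43195571 -0.01814106] 0.1298062806375802 167.32950972770752
(233, 520) [ 0.42510916 -0.01665084] 0.13681297260181885 167.3495361014518
```

View pics/tip.png

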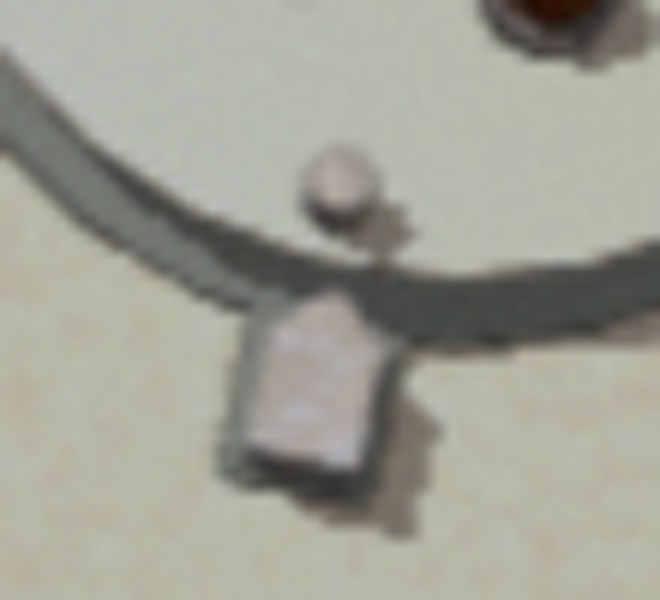

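```bash
python3 - <<'E'
from h import *
from bench import manip, effector, viewer
manip.servo_line(rim(140.3,.095,.0525),ori=down(50.3),vel=.03)
manip.sleep(.3)
print(manip.current_clock(),meas(viewer,manip,save="e0"),manip.current_force())
im=cv2.imread("pics/e0.png")[160:260,235:365]
cv2.imwrite("pics/e0z.png",cv2.resize(cv2.convertScaleAbs(im,alpha=1.5),None,fx=5,fy=5,interpolation=2))
E
```

```text
13.6833 (13.6833, np.float64(166.35445508307967), np.float32(394.6655)) [0.05071204 1.57075014 5.87635553]
```

View pics/e0z.png

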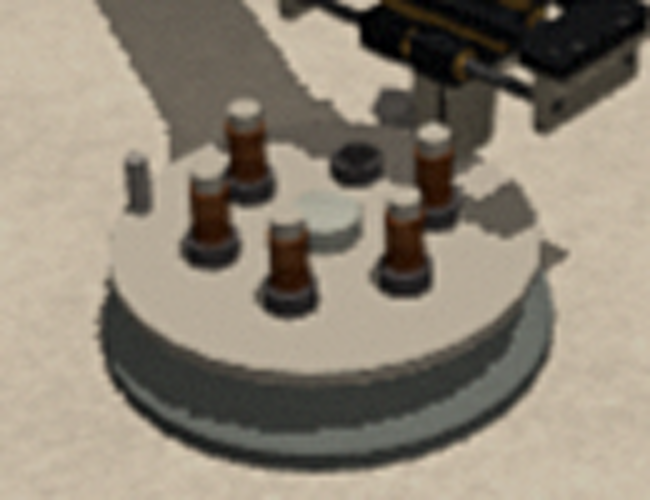

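```bash
python3 - <<'E'
from h import *
from bench import manip, effector, viewer
p=manip.current_tool_pos()
manip.servo_line([p[0],p[1],.075],vel=.08)
print(manip.current_force())
for i in range(4): print(meas(viewer,manip)); manip.sleep(.2)
manip.servo_line([p[0],p[1],.12],vel=.15)
for i in range(3): print(meas(viewer,manip)); manip.sleep(.3)
E
```

```text
[ 1.32718363 -0.33837711 -0.25564331]
(14.1667, np.float64(169.58185009641542), np.float32(401.114))
(14.4167, np.float64(171.24463954374528), np.float32(402.43393))
(14.6667, np.float64(173.0072000958843), np.float32(399.1619))
(14.9167, np.float64(173.74568075047313), np.float32(400.104))
(15.6167, np.float64(174.8798751282958), np.float32(392.53183))
(15.9667, np.float64(175.26328122421765), np.float32(395.53394))
(16.3167, np.float64(175.27513788197905), np.float32(392.49634))
```

```bash
cat > redo.py <<'E'
from h import *
from bench import manip, effector, viewer
import sys
target=165.3; st=148.
manip.move_pose(rim(st,.095,.075),down(58))
manip.servo_line(rim(st,.095,.0575),ori=down(58),vel=.06)
manip.servo_line(rim(st,.095,.0525),ori=down(58),vel=.02)
t,a,s=meas(viewer,manip); print(t,a,manip.current_force())
ang=st
for i in range(3):
    d=target-a
    if abs(d)<.5: break
    ang+=d
    manip.servo_line(rim(ang,.095,.0525),ori=down(58+ang-st),vel=.03)
    manip.sleep(.15)
    t,a,s=meas(viewer,manip); print(t,a,manip.current_force(),manip.current_tool_pos(),rim(ang,.095,.0525))
o=down(58+ang-st)
manip.servo_line(rim(ang,.095,.0580),ori=o,vel=.006)
print(manip.current_force())
for i in range(3): print(meas(viewer,manip)); manip.sleep(.1)
manip.servo_line(rim(ang,.095,.12),ori=o,vel=.15)
for i in range(2): print(meas(viewer,manip)); manip.sleep(.2)
E
python3 redo.py
```

```text
17.8167 175.76388473971568 [-1.07733571  0.31723723  4.80234998]
18.7417 162.8804805459982 [-0.71135174 -0.08286678  4.19750449] [0.49473246 0.01977233 0.05312141] [np.float64(0.4939182116533416), np.float64(0.019636907799910175), 0.0525]
19.225 165.8505322981959 [-0.37174533  0.85342001  4.90629016] [0.49206459 0.01674286 0.05312082] [np.float64(0.4912730834482324), np.float64(0.016621155166376224), 0.0525]
19.675 165.47532810567054 [-0.52584359  1.03824026  4.51282969] [0.49263543 0.0174589  0.05310656] [np.float64(0.4918637204571723), np.float64(0.017317126863993136), 0.0525]
[-0.5691876   0.45032887  0.21408956]
(20.7917, np.float64(167.6512344218585), np.float32(405.43927))
(20.9417, np.float64(167.83387764830937), np.float32(405.57123))
(21.0917, np.float64(167.89942768023678), np.float32(405.45938))
(21.8083, np.float64(167.29913485724958), np.float32(407.36993))
(22.0583, np.float64(167.09126654676047), np.float32(407.50467))
```

```bash
python3 - <<'E'
from h import *
from bench import manip, effector, viewer
manip.move_pose([.42,.28,.25],down(30))
for n in("top","scene"):
    print(n,meas(viewer,manip,n,save=f"g_{n}"))
manip.sleep(.5); print(meas(viewer,manip,"scene"),meas(viewer,manip,"top"))
im=cv2.imread("pics/g_top.png")[150:275,285:415]
cv2.imwrite("pics/g_topz.png",cv2.resize(cv2.convertScaleAbs(im,alpha=1.5),None,fx=4.6,fy=4.6,interpolation=2))
im=cv2.imread("pics/g_scene.png")[160:260,235:365]
cv2.imwrite("pics/g_scenez.png",cv2.resize(cv2.convertScaleAbs(im,alpha=1.5),None,fx=5,fy=5,interpolation=2))
E
```

```text
top (23.4667, np.float64(170.05672076048864), np.float32(288.89304))
scene (23.5167, np.float64(167.24950824694636), np.float32(374.14728))
(24.0667, np.float64(167.12844292105143), np.float32(375.62848)) (24.1167, np.float64(169.89808531539418), np.float32(289.78345))
```

View pics/g_topz.png

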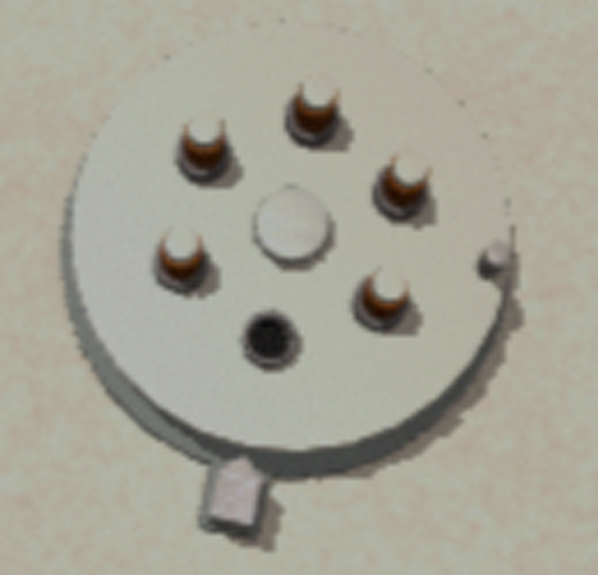

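View pics/g_scenez.png

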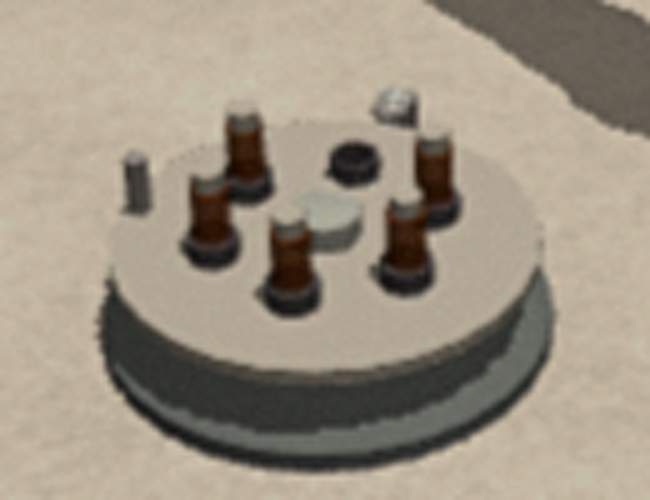

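```bash
python3 - <<'E'
from h import *
from bench import viewer
def run(n,M,obs,sg,z,ptr):
    s=viewer.get_calibration(n)
    P=np.array([toplane(s,*M(*v),z)[:2] for v in obs]); c=P.mean(0)
    a=[(np.degrees(np.arctan2(*(p-c)[::-1]))-sg*60*i)%360 for i,p in enumerate(P)]
    print(n,c,np.round(a,1),np.mean(a))
    for v in ptr:
        q=toplane(s,*M(*v),.055)[:2]; print(v,np.hypot(*(q-c)),np.degrees(np.arctan2(*(q-c)[::-1])))
run("top",lambda x,y:(285+x/4.6,150+y/4.6),[(271,343),(384,307),(402,197),(314,126),(205,162),(182,271)],1,.060,[(240,458),(236,500),(233,520)])
run("scene",lambda x,y:(235+x/5,160+y/5),[(354,170),(436,215),(405,280),(291,300),(211,251),(249,187)],-1,.058,[(385,120),(396,103),(398,97)])
E
```

```text
top [ 0.55899274 -0.04702763] [167.6 169.5 168.5 168.  169.2 168.5] 168.55169134928713
(240, 458) 0.10872709004035247 165.79501669586588
(236, 500) 0.12803766743424005 166.9785290585364
(233, 520) 0.13728641895321833 167.21661152697948
scene [ 0.56761821 -0.04281687] [168.4 166.1 166.7 167.8 166.9 166.2] 166.99667260182773
(385, 120) 0.1093645749202518 167.0688659372205
(396, 103) 0.12698654503632986 166.54286900294363
(398, 97) 0.13306473482455336 166.8064588250995
```

```bash
python3 - <<'E'
from h import *
from bench import manip, viewer
print(meas(viewer,manip),manip.current_force()); manip.hand_in(); print(manip.current_clock())
E
```

```text
(24.1667, np.float64(167.1558299411887), np.float32(376.06372)) [ 0.61760152 -0.51756112  0.19619872]
the job is handed in; nothing more can be done
the job is handed in; nothing more can be done
```

The carousel was spun, braked and left at rest with the empty well in line with the pointer to about 1–2° (1–2 mm at the well). The job was handed in at about 24 s of the 50 s allowed; it reports no verdict.

- **Flick and coast:** I pushed the peg with the closed fingertip. The wheel ran at about 2.5 rad/s just after release and about 2.1 rad/s three seconds later. It coasted untouched for more than 5 s.
- **Brake:** A fingertip pressed on the bare rim at about 5 N stopped it about 20° short of the pointer. I then dragged it gently to the mark with the same fingertip.
- **One failed release:** The first time I lifted the finger, the wheel crept about 9° past the mark. I pressed again, dragged it back and lifted more slowly. That left about 2° of movement before it settled.
- **Final checks, arm clear:**
  - The well angle held steady over the last 0.7 s.
  - The two cameras disagree slightly: the scene view puts the well about 0.3° from the pointer, the top view about 1.7°.
  - The pointer is at the same place in the top view as at the start, so the stand has not visibly shifted. I did not re-measure the bottle, cup and jar at the end; the arm stayed well above them.

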